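Ease the curing box's cover shut and start the lamp

ROBOT

A 6-joint arm with a two-finger parallel gripper is mounted at the origin on a cart in front of the work surface, level with it; the furniture and walls round the work are solid. World frame = base frame: x ahead of the robot, y to its left, z up, the work surface at z = 0. Lengths are in mm, angles in rad, forces in N, time in s.
With the tool pointing down it reaches from about 350 to 775 mm from the base axis. Payload 7.3 kg.
Tool frame: the origin (TCP) lies midway between the tips of the shut fingers; the grasp point (between the pads) lies 19 mm behind it; z points along the fingers, x is the direction in which the jaws open and shut, and the axes are right-handed (so a half turn about z gives the same grasp; the last joint's range is limited). The gripper opens to 92 mm and grips with 3 to 60 N. Pads are 19 mm wide; open, the fingers measure 130 mm over their backs; the gripper's body (75 mm by 190 mm) begins 47 mm behind the grasp point.
Start: joints at [1.022, 0.342, 1.524, -0, 1.275, -0.146], TCP at [205.786, 483.008, 226.741] pointing down, gripper open.
Joint ranges: [-2.53, 2.53], [-0.77, 2.02], [0.04, 2.7], [-1, 4.14], [0.28, 2.66], [-3.11, 3.11]. Speed limits (rad/s): [2.57, 2.57, 3.14, 3.14, 3.14, 3.14].

INTERFACE

Orientations are given as a unit quaternion [w, x, y, z].
In Python, from workcell import env, viewer gives the robot as it stands.
- The arm moves only by the shell command python3 -m creep 'ROWS' [FORCE]. ROWS is JSON, a list of rows, each a list of 3 entries, a list of its own where there are three numbers: the shift along the world's x, y, z in mm, then the turn, a rotation vector about the world's x, y, z in degrees, then the closure, from 0 (fully open) to 1 (shut). A call has 1 to 8 rows; each row shifts and turns the commanded pose from where the row before left it; what a row does not reach is not made up. A row lasts 1/8 s, in which the tool goes at most 62.5 mm and 10.7 degrees, less where a joint would pass 70% of its speed; a pose out of reach is approached as far as the arm can. A call is refused whole if a number of a shift passes 62.5 or a number of a turn 10.7, either way. A call with a gripper value outside its range is refused whole. The fingers move at their own pace and stop on an object; FORCE is the grip in N (left out, the last holds). Time passes only in rows, so rows that do not move let the fingers close. It gives the time, the measured TCP pose, the force and the opening at its end, in the units of the state.
- env.get_obs(): the state, without advancing time (a new reading comes with each control period).
- viewer.grab_frame(name): name is "scene" or "top" or "wrist"; returns a dict with "frame" (384x512x3 uint8, red, green, blue), "fov_y" (degrees; the focal length in pixels is half the picture's height over the tangent of half this angle, whatever the lens; pixels are square), "cx", "cy" (the principal point, pixels), "dist" ([k1, k2, p1, p2, k3] as OpenCV has them; the pictures are not rectified), "camera_from_world" (4x4, takes a point from world to camera coordinates). Camera axes: x right, y down, z forward; pixel columns grow to the right and rows downward; lengths in mm; the calibration is good to about 2 mm. A picture is of the moment at which its call begins. There is no depth.
- env.job_done(): hands the job in, once; it reports no verdict.
The state is a dict: "time": time; "joints": joint angles; "qvel": joint speeds; "effort": joint torques, N m; "position": TCP position; "tool_rot": TCP orientation; "wrist_force": force on the tool from outside, world axes, zero at the start; "ft_torque": the same for the moment, N m; "opening": finger opening in mm.
Only numpy, scipy, OpenCV 4.12 (cv2) and the standard library are available. Lean on these libraries where they do the work, as an engineer would, in place of code of your own. Each camera call takes 0.05 s, during which the arm holds its last target. There are 200 camera calls.

TASK

The amber cover of the white curing box stands open, leaning back. Using only the fingertips and never pinching it, tip the cover forward past its balance point, catch it on a finger in the upper part of its fall and ease it down until it is fully shut, without letting it bang. Only then press the green start button fully down and take the hand away, leaving the resin ring inside and everything else on the bench where it is.

Things in the scene. Friction and masses are not known exactly. Their poses are not given: they have to be found in the camera images.
- curing_box: small bench-top curing box for resin ring patterns: white housing 130 mm deep (x) x 205 mm wide (y), rim 80 mm high, fixed to the bench. Origin: centre of the underside. x points from its front to its hinge side (on the robot's left, towards the raised back of the bench), y to its left, z up. The open chamber takes the left 150 mm of the width (its centre at y = +27.5 mm), the control deck the right 55 mm (its top 80 mm high)
- cover (a joint): angle of the hinged cover (rad): 0 = shut, lying level on the rim; pi/2 = upright; grows as it opens, to a stop at 1.85. It starts at 1.62 to 1.85, standing open a little past upright, where slight hinge friction or the stop holds it. Pushed forward below about 1.4 it no longer holds itself and falls shut freely. About 0.38 kg (this varies by a quarter)
- cover_edge (a point): middle of the front (free) edge of the cover: a grey rubber-coated frame 8 mm thick and 156 mm wide round an amber window, 161 mm from the hinge line to this edge. The point lies at mid-thickness; the point's axes are the cover's: x from the edge to the hinge, y along the edge, z out of its upper (outer) face. Shut, the front 26 mm of the cover stand out past the front wall as a finger lip, the lip's underside 81 mm above the bench with nothing under it
- cover_hinge (a point): point on the hinge line (which runs along the curing box's y) at the middle of the cover's width: 70 mm behind the curing box's centre, 85.5 mm above the bench
- start_top (a point): centre of the top of the round green start button, 26 mm across, on the control deck; it is pressed straight down
- start (a joint): travel of the start button (m): 0 = up, 0.006 = fully pressed (about 5 N); it springs back
- resin_ring: green resin ring pattern, about 25 mm across and 4 mm thick, lying loose on the turntable in the chamber; origin at the centre of its underside
- pen_cup: white cup with three black pens, 87 mm across, 142 mm high; origin at the centre of its underside, as for all the following; fixed
- findings_box: clear lidded box with small findings, 53 x 66 x 19 mm; fixed
- chasing_hammer: hammer with a wooden handle, lying, 233 mm long along its y, 65 mm over the head, 26 mm high
- coffee_tin: red tin, 56 mm across, 58 mm high
- salve_tin: cream jar with a white screw cap, 64 mm across, 56 mm high
- pliers_b: pliers with blue handles, lying, 126 mm long along their y, 41 mm wide, 11 mm high; fixed
- bur_block: small white block with standing burs, 24 x 44 x 38 mm

How it is judged (in metres and radians):
On the way, in this order (a step that is already met when the one before it is completed fails the run):
1. the falling cover is caught: it rests on the fingers while it is still well open (20 to 70 degrees) and sinks no faster than 1.5 rad/s (value of joint cover between 0.35 and 1.22 rad and velocity of joint cover above -1.5 rad/s and contact force between the fingers and cover above 0.1 N), for 0.2 s.
2. the cover is fully shut (value of joint cover below 0.03 rad), for 0.2 s.
3. the start button is fully pressed with the cover shut (value of joint start above 0.0045 m and value of joint cover below 0.03 rad), for 0.05 s.
At the end, for the whole second after the job is handed in: the cover is shut (within 0.03 rad, 5 mm at its edge), the start button has been pressed and is up again, and the resin ring lies where it lay (within 10 mm) (value of joint cover below 0.03 rad and value of joint start below 0.002 m and distance of resin_ring from where it was at the start of the episode below 0.01 m); the robot touches nothing.
It fails at once if the cover bangs: faster than 2.5 rad/s (as after a free drop of about 1 cm at its edge) within 0.15 rad of shut (value of joint cover below 0.15 rad and velocity of joint cover below -2.5 rad/s).
It fails at once if the cover is pinched or forced: the fingers load it with more than 25 N (contact force between the fingers and cover above 25 N).
It fails at once if the start button is pressed while the cover is open (value of joint start above 0.003 m and value of joint cover above 0.06 rad).
It fails at once if the resin ring is disturbed (moved more than 10 mm) (distance of resin_ring from where it was at the start of the episode above 0.01 m).
It fails at once if a loose thing on the bench is moved by more than 20 mm (distance of any of chasing_hammer, coffee_tin, salve_tin, bur_block from where it was at the start of the episode above 0.02 m).
It also fails if it takes over 50 s, if anything falls off the work surface, if the arm or the gripper's body presses on something with over 40 N, if the wrist force passes 120 N, or if a joint passes its speed limit or range.

## Working session

There is one attempt and no reset: what is moved stays moved. The work goes in short steps, Python scripts to look and compute and a shell command to move; the robot and the scene stay as the last step left them, time stands still between calls to the robot, and variables do not carry over. Pictures are saved under pics/ and viewed, about 8 in all and at most 12, crops included, and the job is handed in when it is done.

```bash
mkdir -p pics; ls
python3 - <<'E'
from workcell import env, viewer
import cv2, numpy as np
ims=[]
for n in ["scene","top"]:
    f=viewer.grab_frame(n); np.savez(f"pics/{n}0.npz",**f)
    cv2.imwrite(f"pics/{n}0.png",cv2.resize(f["frame"][:,:,::-1],(800,600),interpolation=cv2.INTER_CUBIC))
    print(n,f["fov_y"],f["cx"],f["cy"],f["dist"],np.round(f["camera_from_world"],3).tolist())
print(env.get_obs())
E
```

```text
pics
scene 51.51607570194366 253.65276779655022 187.99886853376395 [0.00944593 0.         0.         0.         0.        ] [[0.864, -0.503, 0.025, -253.966], [-0.198, -0.386, -0.901, 263.591], [0.462, 0.774, -0.433, 689.578], [0.0, 0.0, 0.0, 1.0]]
top 53.13078972492809 253.7628883834254 194.33287898861946 [0.00154266 0.         0.         0.         0.        ] [[0.022, -1.0, -0.0, 230.575], [-0.999, -0.022, -0.042, 434.373], [0.042, 0.001, -0.999, 1063.882], [0.0, 0.0, 0.0, 1.0]]
{'time': 0.1, 'joints': array([ 1.02198378e+00,  3.42673008e-01,  1.52491471e+00,  2.11630295e-05,
        1.27538173e+00, -1.46006768e-01]), 'qvel': array([ 0.00025865, -0.00163859, -0.00465285,  0.00151979,  0.00189562,
       -0.00038091]), 'effort': array([ 2.47099793e-03, -4.32006991e+01, -2.44694299e+01,  7.20273843e-02,
        5.26801986e-02, -4.51194580e-05]), 'position': array([205.59097365, 482.68652592, 226.10646038]), 'tool_rot': array([ 2.82796410e-04,  8.34267979e-01,  5.51358744e-01, -6.27709443e-04]), 'wrist_force': array([ 1.23670851, -0.01442888,  0.33561529]), 'ft_torque': array([ 0.0231946 , -0.02402682, -0.00552113]), 'opening': 91.72343946471389}
```

View pics/scene0.png

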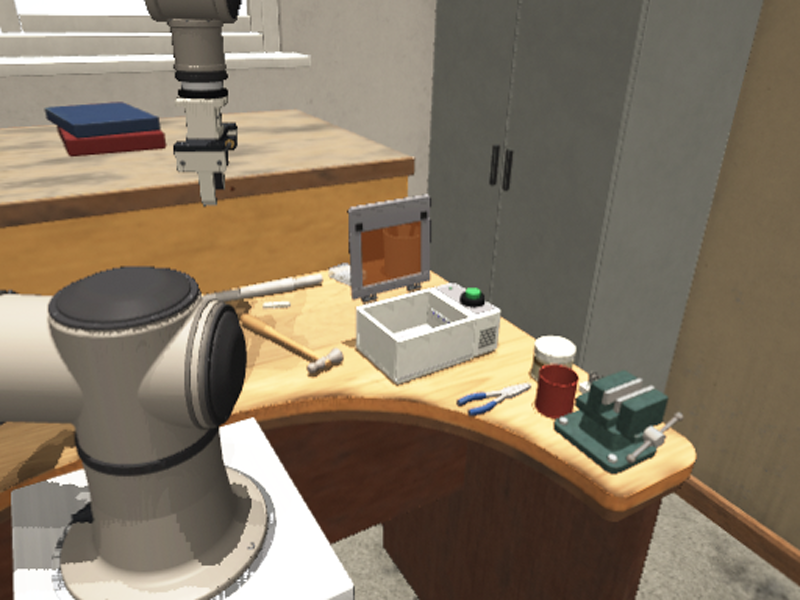

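View pics/top0.png

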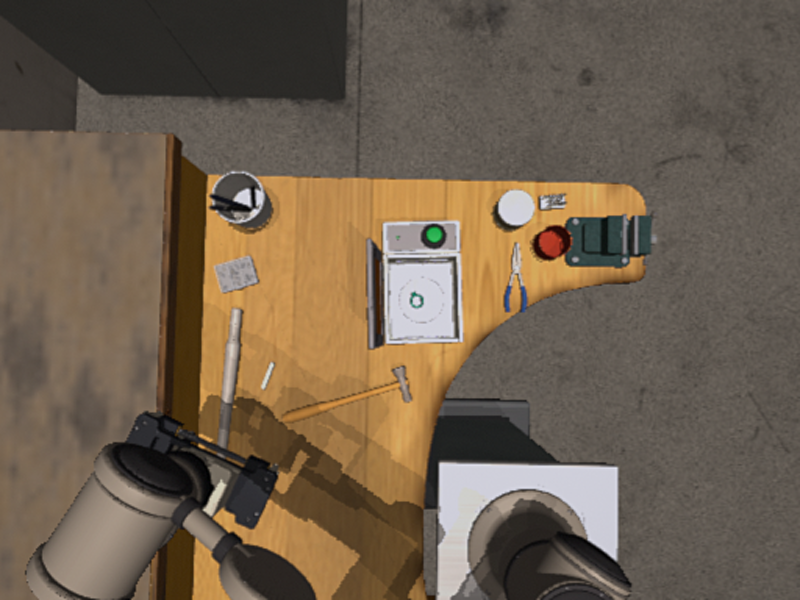

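The scene view shows the amber cover upright, with its top corners at about (350,210) and (430,197). In the top view the box rim corners are at about (463,342), (386,345), (459,222) and (385,222), the button at (433,236) and the ring at (416,300). The hinge is on the world +y side and the deck on the far side (+x).

```bash
cat > h.py <<'E'
import numpy as np, cv2
from scipy.optimize import least_squares
def K(f):
    fl=192/np.tan(np.radians(float(f["fov_y"]))/2); return np.array([[fl,0,float(f["cx"])],[0,fl,float(f["cy"])],[0,0,1]])
def ray(f,p):
    T=f["camera_from_world"]; u=cv2.undistortPoints(np.array([[p]],float),K(f),np.array(f["dist"],float))[0,0]
    d=T[:3,:3].T@np.array([*u,1]); return -T[:3,:3].T@T[:3,3], d
def atz(f,p,z):
    c,d=ray(f,p); return c+d*(z-c[2])/d[2]
def proj(f,X):
    T=f["camera_from_world"]; r,_=cv2.Rodrigues(T[:3,:3]); return cv2.projectPoints(np.array(X,float).reshape(-1,1,3),r,T[:3,3],K(f),np.array(f["dist"],float))[0][:,0]
E
python3 - <<'E'
from h import *
t=np.load("pics/top0.npz"); s=np.load("pics/scene0.npz")
S=.64
def w(x,y,yaw,P):
    c,n=np.cos(yaw),np.sin(yaw); P=np.array(P,float); return np.c_[x+c*P[:,0]-n*P[:,1], y+n*P[:,0]+c*P[:,1],P[:,2]]
tb=[(-65,102.5,80),(65,102.5,80),(-65,-102.5,80),(65,-102.5,80)]
tp=np.array([(463,342),(386,345),(459,222),(385,222)])*S
for p in tp: print(atz(t,p,80).round(1))
# scene: front wall corners: near-front top (397,... ) 
def cov(a): # top corners outer edge
    L=161; return [(70-L*np.cos(a),27.5+q,85.5+L*np.sin(a)) for q in (78,-78)]
sp=np.array([(349,210),(431,197)])*S
def res(v):
    x,y,yaw,a=v
    return np.r_[(proj(t,w(x,y,yaw,tb))-tp).ravel(),(proj(s,w(x,y,yaw,cov(a)))-sp).ravel()]
r=least_squares(res,[500,0,1.57,1.7],x_scale=[100,100,.1,.1]);print(r.x,r.fun.round(1))
for z in (80,88,95): print("button",z,atz(t,np.array((433,236))*S,z).round(1))
print("ring",atz(t,np.array((416,300))*S,20).round(1))
x,y,yaw,a=r.x
print("hinge,edge mid",w(x,y,yaw,[(70,27.5,85.5),(70-161*np.cos(a),27.5,85.5+161*np.sin(a))]).round(1))
for p,z in [((403,385),26),((552,243),58),((515,208),56),((285,415),20),((240,200),140),((268,375),0)]: print(p,atz(t,np.array(p)*S,z).round())
# overlays
for n,f in (("scene",s),("top",t)):
    im=cv2.resize(f["frame"][:,:,::-1],None,fx=3,fy=3,interpolation=cv2.INTER_CUBIC)
    for P,c in ((tb,(255,0,255)),(cov(a),(0,255,0)),([(70,105.5,85.5),(70,-50.5,85.5)],(255,255,0)),([(-65,102.5,0),(-65,-102.5,0)],(0,0,255))):
        for q in proj(f,w(x,y,yaw,P)): cv2.circle(im,tuple((q*3).astype(int)),4,c,1)
    o=(600,330) if n=="scene" else (630,370)
    cv2.imwrite(f"pics/ov_{n}.png",im[o[1]:o[1]+450,o[0]:o[0]+400])
a=cv2.imread("pics/ov_scene.png");b=cv2.imread("pics/ov_top.png");cv2.imwrite("pics/ov.png",np.hstack([a,b]))
E
```

```text
[364.8 127.8  80. ]
[357.  255.9  80. ]
[565.8 138.   80. ]
[563.1 262.3  80. ]
[462.13118598 196.00151931   1.61531466   1.55463999] [ 0.5  0.8 -0.2  0.1  0.9 -0.6 -1.2  0.5 -0.  -0.4  0.8 -1.1]
button 80 [541.2 181.2  80. ]
button 88 [539.9 181.7  88. ]
button 95 [538.8 182.1  95. ]
ring [436.  205.7  20. ]
hinge,edge mid [[431.5 264.7  85.5]
 [431.7 262.1 246.5]]
(403, 385) [286. 226.  26.]
(552, 243) [537. -24.  58.]
(515, 208) [596.  40.  56.]
(285, 415) [229. 432.  20.]
(240, 200) [582. 491. 140.]
(268, 375) [296. 468.   0.]
```

View pics/ov.png

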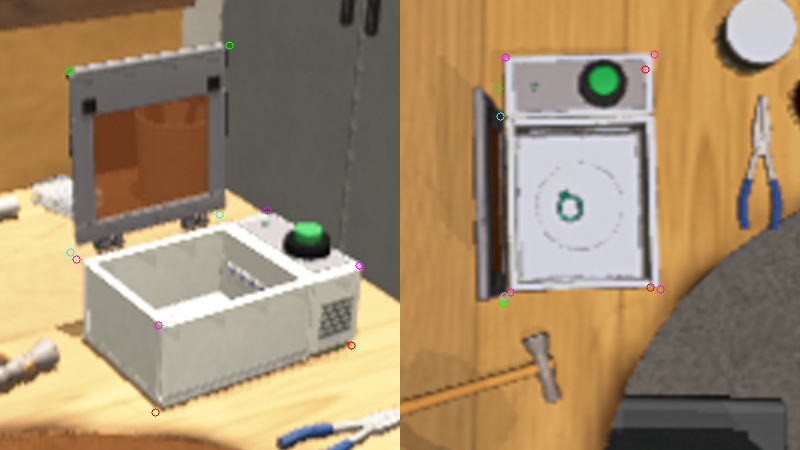

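The overlay shows the leftmost cover edge in the top view at crop (478,90) to (480,299), so it leans back further than my fit says. I'll refit with corners read from these crops.

Run:
```python
from h import *
t=np.load("pics/top0.npz"); s=np.load("pics/scene0.npz")
def w(x,y,yaw,P):
    c,n=np.cos(yaw),np.sin(yaw); P=np.array(P,float); return np.c_[x+c*P[:,0]-n*P[:,1], y+n*P[:,0]+c*P[:,1],P[:,2]]
def C(a,r,q,n): # along from hinge r, lateral q, normal n (outer +)
    return (70-r*np.cos(a)+n*np.sin(a),27.5+q,85.5+r*np.sin(a)+n*np.cos(a))
rim=[(65,-102.5,80),(-65,-102.5,80),(-65,102.5,80),(65,102.5,80)]
tp=(np.array([(106,57),(253,55),(258,288),(110,293),(78,90),(80,299)])+(630,370))/3
sp=(np.array([(265,208),(358,265),(161,326),(86,262),(163,405),(352,345),(70,73),(222,46)])+(600,330))/3
def res(v):
    x,y,yaw,a=v[:4]; tt=v[4:6]; ss=v[6:8]
    T=rim+[C(a,161,-78,4),C(a,161,78,4)]
    Q=rim+[(-65,102.5,0),(-65,-102.5,0),C(a,161,78,-4),C(a,161,-78,-4)]
    return np.r_[(proj(t,w(x,y,yaw,T))+tt-tp).ravel(),(proj(s,w(x,y,yaw,Q))+ss-sp).ravel(),tt,ss]
r=least_squares(res,[460,190,1.58,1.7,0,0,0,0],loss="soft_l1",x_scale=[100,100,.1,.1,1,1,1,1]);print(r.x.round(3));f=r.fun[:28].reshape(-1,2).round(1);print(f.tolist())
x,y,yaw,a=r.x[:4]
print("hinge,edge",w(x,y,yaw,[(70,27.5,85.5),C(a,161,0,0)]).round(1),"shut edge",w(x,y,yaw,[C(0,161,0,0),C(0,161,78,0),C(0,161,-78,0)]).round(1))
bt=(np.array((204,80))+(630,370))/3-r.x[4:6]; bs=(np.array((307,228))+(600,330))/3-r.x[6:8]
c1,d1=ray(t,bt);c2,d2=ray(s,bs);k=np.linalg.lstsq(np.c_[d1,-d2],c2-c1,rcond=None)[0];print("button",(c1+d1*k[0]).round(1),(c2+d2*k[1]).round(1))
```

```text
[4.64526e+02 1.97658e+02 1.62100e+00 1.62100e+00 2.17000e-01 6.26000e-01
 9.60000e-02 4.88000e-01]
[[-0.8, 0.1], [-0.3, -0.6], [0.6, -0.1], [0.0, -0.3], [-0.5, -0.6], [0.7, 1.2], [1.1, 0.8], [1.0, -0.1], [-0.1, -0.1], [-2.7, -0.7], [-1.5, 2.5], [0.1, 0.0], [-0.7, -0.9], [1.4, -0.8]]
hinge,edge [[433.5 266.2  85.5]
 [433.1 274.3 246.3]] shut edge [[441.6 105.4  85.5]
 [363.7 101.5  85.5]
 [519.5 109.3  85.5]]
button [541.9 180.9 102.9] [542.3 180.7 102.9]
```

```bash
python3 -m creep '[[[0,0,40],[0,0,0],0],[[0,0,40],[0,0,0],0],[[40,-35,0],[0,0,4],0],[[40,-35,0],[0,0,4],0],[[40,-35,0],[0,0,4],0],[[35,-35,0],[0,0,4],0],[[35,-35,0],[0,0,4],0],[[25,-28,0],[0,0,5],0]]'; python3 -m creep '[[[0,0,0],[0,0,0],0]]'
python3 - <<'E'
from workcell import env, viewer
from h import *
o=env.get_obs();print({k:np.round(o[k],3) for k in("joints","position","tool_rot","wrist_force")})
L=[]
for n in("wrist","scene"):
    f=viewer.grab_frame(n); np.savez(f"pics/{n}1.npz",**f); L.append(f["frame"][:,:,::-1])
a=cv2.resize(L[0],None,fx=.78,fy=.78); b=cv2.resize(L[1][60:240,150:350],(400,360))
im=np.zeros((360,800,3),np.uint8); im[:a.shape[0],:a.shape[1]]=a; im[:, 400:]=b
cv2.imwrite("pics/v1.png",im)
E
```

```text
time: 1.1
position: [421.9, 278.4, 306.3]
tool_rot: [-0.0, 0.695, 0.719, -0.0]
wrist_force: [-0.2, -0.4, 0.6]
opening: 92.1
time: 1.23
position: [422.1, 278.2, 306.1]
tool_rot: [-0.0, 0.696, 0.718, -0.001]
wrist_force: [-0.2, 0.3, 0.5]
opening: 91.7
{'joints': array([ 0.431,  0.256,  1.427, -0.   ,  1.46 , -1.169]), 'position': array([422.061, 278.185, 306.128]), 'tool_rot': array([-0.   ,  0.696,  0.718, -0.001]), 'wrist_force': array([-0.222,  0.321,  0.462])}
```

View pics/v1.png

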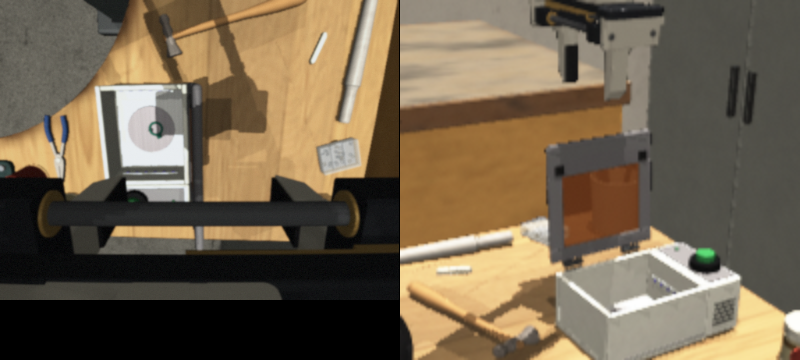

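The wrist view shows the cover edge-on as a strip at columns 190 to 203, midway between the two fingers. Front is on the left.

```bash
python3 - <<'E'
from h import *
f=np.load("pics/wrist1.npz")
for p in [(190,86),(200,86),(192,170),(203,170),(194,250),(204,250)]:
    print(p,atz(f,np.array(p)/.78,246).round(1), atz(f,np.array(p)/.78,85).round(1))
print(np.round(f["camera_from_world"],3).tolist())
for p in [(97,85),(187,84),(188,182)]: print("rim",atz(f,np.array(p)/.78,80).round(1))
E
python3 - <<'E'
import cv2
im=cv2.imread('pics/v1.png')[70:262,80:230]; cv2.imwrite('pics/v1c.png',cv2.resize(im,None,fx=3,fy=3))
E
```

```text
(190, 86) [359.8 270.  246. ] [364.  265.1  85. ]
(200, 86) [359.6 278.  246. ] [363.6 278.9  85. ]
(192, 170) [430.3 273.3 246. ] [486.5 270.7  85. ]
(203, 170) [430.  282.7 246. ] [486.  287.2  85. ]
(194, 250) [509.9 277.  246. ] [624.9 277.1  85. ]
(204, 250) [509.6 286.4 246. ] [624.4 293.5  85. ]
[[-0.029, 1.0, -0.001, -265.702], [0.966, 0.029, 0.258, -469.536], [0.258, 0.006, -0.966, 355.462], [0.0, 0.0, 0.0, 1.0]]
rim [366.2 134.1  80. ]
rim [361.5 260.7  80. ]
rim [507.9 264.9  80. ]
```

View pics/v1c.png

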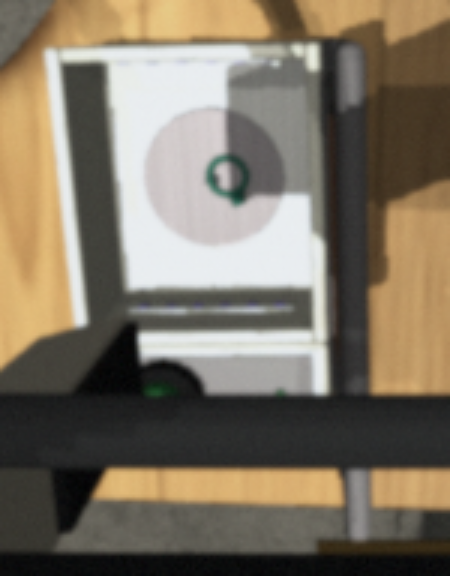

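The cover's top edge is at y≈278 for x≈425, and the hinge at y≈267, so the angle is about 1.64. I'll straddle the edge, then narrow the gap without pinching.

```bash
python3 -m creep '[[[0,0,-26],[0,0,1],0],[[0,0,-26],[0,0,0],0],[[0,0,-26],[0,0,0],0],[[0,0,0],[0,0,0],0.67],[[0,0,0],[0,0,0],0.67],[[0,0,0],[0,0,0],0.67],[[0,0,0],[0,0,0],0.67]]'
python3 - <<'E'
from workcell import viewer
from h import *
H=np.array([267,85.5]);w=30;d=18
def tcp(th,fm=62):
    f=min(np.pi/2-th,np.radians(fm)); c,s=np.cos(th),np.sin(th)
    P=H+161*np.array([-c,s])-4*np.array([s,c])
    return P+d*np.array([np.sin(f),-np.cos(f)])+w/2*np.array([np.cos(f),np.sin(f)]),np.degrees(f)
pt=None
for deg in range(90,-7,-6):
    p,f=tcp(np.radians(deg)); print(deg,p.round(1),round(f,1),None if pt is None else (p-pt).round(1)); pt=p
f=viewer.grab_frame("scene"); cv2.imwrite("pics/v2.png",cv2.resize(f["frame"][60:260,130:380,::-1],(600,480)))
E
```

```text
time: 2.2
position: [421.0, 280.2, 229.5]
tool_rot: [0.0, 0.689, 0.725, 0.001]
wrist_force: [0.3, 0.0, 0.0]
opening: 56.1
90 [278.  228.5] 0.0 None
84 [263.  228.9] 6.0 [-15.    0.4]
78 [248.  227.7] 12.0 [-15.   -1.2]
72 [233.3 224.9] 18.0 [-14.8  -2.8]
66 [218.9 220.6] 24.0 [-14.4  -4.3]
60 [205.  214.8] 30.0 [-13.9  -5.8]
54 [191.8 207.7] 36.0 [-13.2  -7.2]
48 [179.5 199.1] 42.0 [-12.4  -8.5]
42 [168.1 189.4] 48.0 [-11.4  -9.8]
36 [157.8 178.5] 54.0 [-10.3 -10.9]
30 [148.7 166.5] 60.0 [ -9.1 -11.9]
24 [141.2 152.1] 62.0 [ -7.4 -14.4]
18 [135.6 136.2] 62.0 [ -5.6 -15.9]
12 [131.6 119.9] 62.0 [ -4.  -16.4]
6 [129.4 103.1] 62.0 [ -2.2 -16.7]
0 [128.9  86.3] 62.0 [ -0.5 -16.9]
-6 [130.2  69.5] 62.0 [  1.3 -16.8]
```

View pics/v2.png

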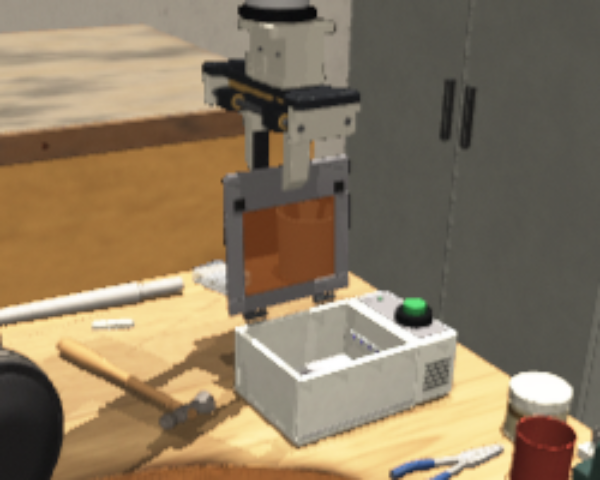

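The front finger is in front of the cover and the rear finger behind it, straddling the edge. I'll let the gap reach 30 mm, then start the tip.

```bash
python3 -m creep '[[[0,0,0],[0,0,0],0.67],[[0,0,0],[0,0,0],0.67],[[0,0,0],[0,0,0],0.67],[[0,0,0],[0,0,0],0.67]]'; python3 -m creep '[[[0,-7,0],[3,0,0],0.67],[[0,-8,0],[3,0,0],0.67],[[0,-7,0],[3,0,0],0.67],[[0,-8,-1],[3,0,0],0.67]]'
```

```text
time: 2.75
position: [420.8, 280.0, 228.7]
tool_rot: [-0.0, 0.689, 0.725, 0.0]
wrist_force: [0.5, -0.2, -0.3]
opening: 30.3
time: 3.25
position: [420.9, 249.9, 228.0]
tool_rot: [-0.072, 0.685, 0.721, 0.077]
wrist_force: [0.8, -0.0, 0.1]
opening: 30.2
```

```bash
python3 -m creep '[[[0,-7,-1],[3,0,0],0.67],[[0,-7,-1],[3,0,0],0.67],[[0,-7,-2],[3,0,0],0.67],[[0,-7,-2],[3,0,0],0.67],[[0,-4,-2],[2,0,0],0.67]]'
python3 - <<'E'
from workcell import viewer,env
from h import *
o=env.get_obs();print(np.round(o["joints"],3),o["wrist_force"])
f=viewer.grab_frame("scene"); cv2.imwrite("pics/v3.png",cv2.resize(f["frame"][60:260,130:380,::-1],(600,480)))
E
```

```text
time: 3.88
position: [420.9, 217.3, 219.7]
tool_rot: [-0.155, 0.671, 0.706, 0.164]
wrist_force: [-0.0, -0.5, 0.4]
opening: 30.6
[ 0.003  0.206  1.834  0.502  1.151 -1.838] [-0.01872486 -0.47233502  0.36674442]
```

View pics/v3.png

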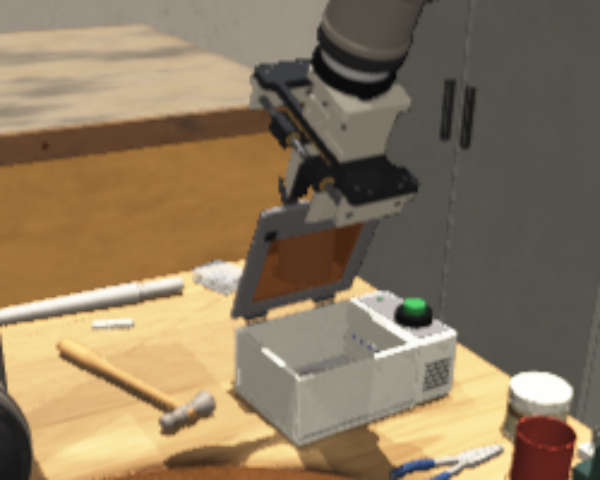

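The cover has tipped and rests on the front finger at about 65°, so it is caught. I'll ease it down.

```bash
python3 -m creep '[[[0,-7,-3],[3,0,0],0.67],[[0,-7,-3],[3,0,0],0.67],[[0,-7,-4],[3,0,0],0.67],[[0,-7,-4],[3,0,0],0.67],[[0,-6,-4],[3,0,0],0.67],[[0,-6,-4],[3,0,0],0.67],[[0,-6,-5],[3,0,0],0.67]]'
python3 -c "
from workcell import env;import numpy as np
o=env.get_obs();print(np.round(o['joints'],3),o['wrist_force'],o['position'])"
```

```text
time: 4.8
position: [421.2, 171.6, 192.6]
tool_rot: [-0.274, 0.632, 0.665, 0.289]
wrist_force: [1.1, -1.4, -1.9]
opening: 30.1
[-0.325  0.342  1.969  0.81   1.279 -2.374] [ 1.14713867 -1.38120697 -1.94211209] [421.17817406 171.59274716 192.56598861]
```

```bash
python3 -m creep '[[[0,-6,-5],[2,0,0],0.67],[[0,-5,-5],[2,0,0],0.67],[[0,-5,-6],[2,0,0],0.67],[[0,-4,-6],[2,0,0],0.67],[[0,-4,-6],[2,0,0],0.67],[[0,-3,-6],[1,0,0],0.67],[[0,-3,-6],[1,0,0],0.67]]'
python3 - <<'E'
from workcell import viewer,env
from h import *
o=env.get_obs();print(np.round(o["joints"],3),o["wrist_force"])
f=viewer.grab_frame("scene"); cv2.imwrite("pics/v4.png",cv2.resize(f["frame"][60:260,130:380,::-1],(600,480)))
E
```

```text
time: 5.68
position: [421.1, 141.7, 152.3]
tool_rot: [-0.339, 0.599, 0.631, 0.357]
wrist_force: [0.9, -1.5, -0.8]
opening: 30.1
[-0.476  0.541  2.008  0.893  1.361 -2.66 ] [ 0.92553714 -1.52995377 -0.83776775]
```

View pics/v4.png

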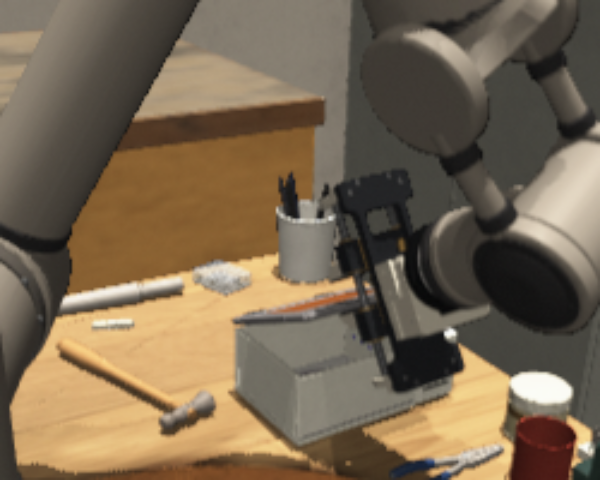

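```bash
python3 -m creep '[[[0,-3,-7],[0,0,0],0.67],[[0,-2,-7],[0,0,0],0.67],[[0,-2,-7],[0,0,0],0.67],[[0,-2,-7],[0,0,0],0.67],[[0,-1,-7],[0,0,0],0.67],[[0,-1,-7],[0,0,0],0.67],[[0,-1,-7],[0,0,0],0.67]]'
python3 -c "
from workcell import env;import numpy as np
o=env.get_obs();print(np.round(o['joints'],3),o['wrist_force'],o['position'])"
```

```text
time: 6.6
position: [420.8, 130.0, 103.3]
tool_rot: [-0.339, 0.6, 0.631, 0.357]
wrist_force: [1.8, -0.4, -1.7]
opening: 30.3
[-0.5    0.649  2.019  0.897  1.296 -2.764] [ 1.81660682 -0.39374789 -1.72294137] [420.84139911 129.95222951 103.2690228 ]
```

```bash
python3 -m creep '[[[0,0,-3],[0,0,0],0.67],[[0,0,-3],[0,0,0],0.67],[[0,0,-3],[0,0,0],0.67],[[0,0,-3],[0,0,0],0.67],[[0,0,-3],[0,0,0],0.67],[[0,0,-3],[0,0,0],0.67],[[0,0,-2],[0,0,0],0.67]]'
python3 - <<'E'
from workcell import viewer,env
from h import *
o=env.get_obs();print(o["wrist_force"])
L=[]
for n in("scene","top"):
    f=viewer.grab_frame(n)["frame"][:,:,::-1]; np.save(f"pics/{n}5.npy",f); L.append(f)
cv2.imwrite("pics/v5.png",np.hstack([cv2.resize(L[0][140:260,200:330],(400,370)),cv2.resize(L[1][130:250,200:330],(400,370))]))
E
```

```text
time: 7.48
position: [420.3, 130.6, 83.9]
tool_rot: [-0.34, 0.599, 0.631, 0.357]
wrist_force: [0.1, 0.5, 0.1]
opening: 30.4
[0.1238417  0.54116903 0.14229739]
```

View pics/v5.png

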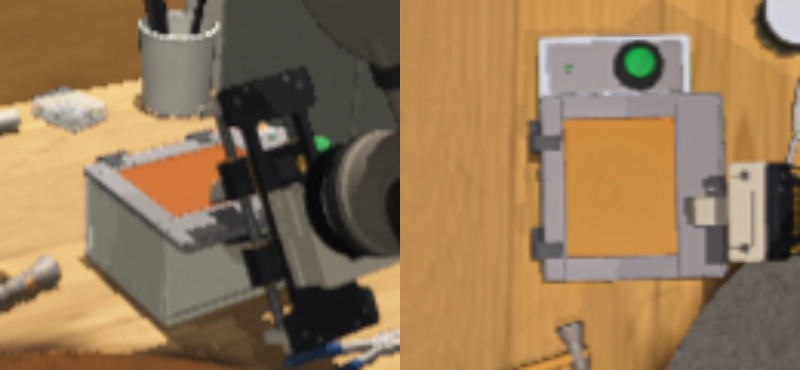

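The cover looks flat on the rim, and the wrist force has dropped to zero. I'll lower a little more to free the lip, widen the gap and back out along the finger direction.

```bash
python3 -m creep '[[[0,0,-2],[0,0,0],0.67],[[0,0,-2],[0,0,0],0.6],[[0,0,0],[0,0,0],0.55],[[0,0,0],[0,0,0],0.55]]'; python3 -m creep '[[[0,-8,4.8],[0,0,0],0.55],[[0,-10,6],[0,0,0],0.55],[[0,-12,7],[0,0,0],0.55],[[0,-15,9],[0,0,0],0.55],[[0,-20,12],[0,0,0],0.55],[[0,0,40],[0,0,0],0.7],[[0,0,50],[0,0,0],0.9]]'
python3 - <<'E'
from workcell import viewer,env
from h import *
o=env.get_obs();print(np.round(o["joints"],3),o["wrist_force"])
f=viewer.grab_frame("scene")["frame"][:,:,::-1]; g=viewer.grab_frame("top"); np.savez("pics/top6.npz",**g); g=g["frame"][:,:,::-1]
cv2.imwrite("pics/v6.png",np.hstack([cv2.resize(f[120:280,180:353],(400,370)),cv2.resize(g[130:250,200:330],(400,370))]))
E
```

```text
time: 8.07
position: [420.8, 130.0, 79.8]
tool_rot: [-0.339, 0.6, 0.631, 0.357]
wrist_force: [0.4, -0.0, 0.2]
opening: 41.2
time: 8.95
position: [420.5, 63.9, 209.8]
tool_rot: [-0.34, 0.6, 0.63, 0.357]
wrist_force: [1.0, -0.1, 0.1]
opening: 26.0
[-0.624  0.467  1.89   0.77   1.561 -2.58 ] [ 1.0481554  -0.08825899  0.13731465]
```

View pics/v6.png

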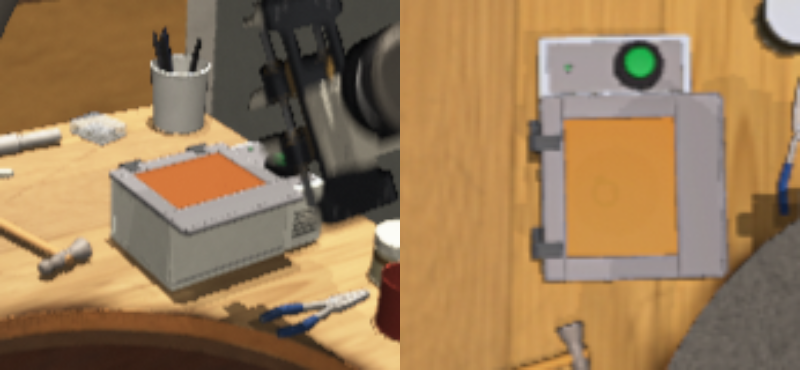

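The cover is shut and level. The button centre is at crop (638,62). Now I'll bring the tool upright over the button with the fingers shut.

```bash
python3 -m creep '[[[20,20,0],[-10,0,0],1],[[20,20,0],[-10,0,0],1],[[20,20,0],[-10,0,0],1],[[20,20,0],[-10,0,0],1],[[20,20,0],[-10,0,0],1],[[20,17,-10],[-9,0,0],1],[[0,0,-20],[0,0,0],1],[[0,0,-20],[0,0,0],1]]'; python3 -m creep '[[[0,0,-20],[0,0,0],1],[[0,0,0],[0,0,0],1],[[0,0,0],[0,0,0],1]]'
python3 - <<'E'
from workcell import viewer,env
from h import *
t=np.load("pics/top6.npz")
for z in(95,100,105): print(atz(t,(277.35,150.1),z).round(1))
o=env.get_obs();print(np.round(o["joints"],3),o["position"],o["tool_rot"])
f=viewer.grab_frame("scene");g=viewer.grab_frame("wrist")
print(proj(f,[[541,181,z] for z in(90,100)]).round(1).tolist(),proj(f,[o["position"]]))
a=cv2.resize(f["frame"][110:230,240:370,::-1],(400,370));b=cv2.resize(g["frame"][:,:,::-1],(400,300))
im=np.zeros((370,800,3),np.uint8);im[:,:400]=a;im[:300,400:]=b;cv2.imwrite("pics/v7.png",im)
E
```

```text
time: 10.05
position: [540.7, 182.2, 157.7]
tool_rot: [0.0, 0.688, 0.725, -0.001]
wrist_force: [0.1, -0.8, -0.4]
opening: 0.3
time: 10.42
position: [541.3, 181.6, 139.3]
tool_rot: [0.0, 0.689, 0.725, 0.0]
wrist_force: [0.3, -0.1, -0.2]
opening: 0.8
[541.3 181.5  95. ]
[540.5 181.8 100. ]
[539.7 182.1 105. ]
[ 0.19   0.505  1.52  -0.     1.115 -1.432] [541.28721888 181.55365763 139.30539091] [3.06745897e-04 6.89092962e-01 7.24672846e-01 2.49356011e-04]
[[301.4, 190.0], [301.7, 186.6]] [[302.82582663 172.63321186]]
```

View pics/v7.png

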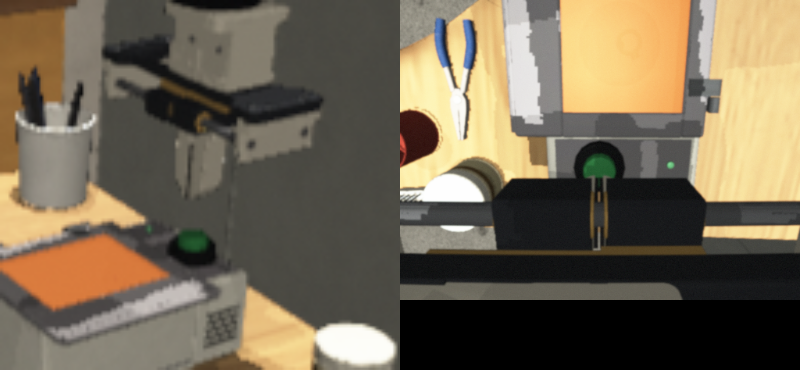

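The shut fingers are centred above the green button, clear of the cover. I'll press in small steps and watch the force.

```bash
python3 -m creep '[[[0,0,-15],[0,0,0],1],[[0,0,-10],[0,0,0],1],[[0,0,-5],[0,0,0],1],[[0,0,-3],[0,0,0],1],[[0,0,-2],[0,0,0],1]]';python3 -m creep '[[[0,0,-2],[0,0,0],1],[[0,0,0],[0,0,0],1]]';python3 -m creep '[[[0,0,-2],[0,0,0],1],[[0,0,0],[0,0,0],1]]';python3 -m creep '[[[0,0,-2],[0,0,0],1],[[0,0,0],[0,0,0],1]]'
```

```text
time: 11.15
position: [540.8, 182.1, 103.5]
tool_rot: [-0.0, 0.689, 0.725, 0.0]
wrist_force: [-0.7, -0.1, 1.2]
opening: 0.1
time: 11.4
position: [540.9, 182.0, 101.8]
tool_rot: [0.0, 0.689, 0.725, 0.0]
wrist_force: [-1.4, -1.4, 2.4]
opening: 0.4
time: 11.65
position: [540.9, 182.1, 99.7]
tool_rot: [0.0, 0.689, 0.725, 0.0]
wrist_force: [-0.6, 0.0, 3.4]
opening: 0.5
time: 11.9
position: [540.9, 182.1, 97.8]
tool_rot: [0.0, 0.689, 0.725, 0.0]
wrist_force: [-2.6, -1.2, 5.4]
opening: 0.4
```

```bash
python3 -m creep '[[[0,0,-1],[0,0,0],1],[[0,0,0],[0,0,0],1]]'; python3 -m creep '[[[0,0,-1],[0,0,0],1],[[0,0,0],[0,0,0],1]]'
```

```text
time: 12.15
position: [541.0, 182.1, 97.7]
tool_rot: [0.0, 0.689, 0.725, 0.0]
wrist_force: [-4.3, -0.5, 11.8]
opening: 0.6
time: 12.4
position: [541.0, 182.1, 97.5]
tool_rot: [0.0, 0.689, 0.725, 0.001]
wrist_force: [-6.2, -1.2, 17.6]
opening: 0.8
```

The button hit its hard stop at z=97.6. Its top was measured at about 103, so that is the full 6 mm of travel. I'll lift away and check.

```bash
python3 -m creep '[[[0,0,5],[0,0,0],1],[[0,0,15],[0,0,0],1],[[0,0,40],[0,0,0],1],[[0,0,40],[0,0,0],1],[[-20,-50,30],[0,0,0],1],[[-20,-50,0],[0,0,0],1],[[-20,-50,0],[0,0,0],1],[[0,0,0],[0,0,0],1]]'
python3 - <<'E'
from workcell import viewer,env
from h import *
f=viewer.grab_frame("scene")["frame"][:,:,::-1]; g=viewer.grab_frame("top")["frame"][:,:,::-1]
cv2.imwrite("pics/v8.png",np.hstack([cv2.resize(f[120:280,180:353],(400,370)),cv2.resize(g[90:280,130:430],(400,370))]))
E
```

```text
time: 13.4
position: [479.9, 29.4, 226.2]
tool_rot: [0.0, 0.69, 0.723, -0.0]
wrist_force: [0.2, 0.0, -0.5]
opening: 0.4
```

View pics/v8.png

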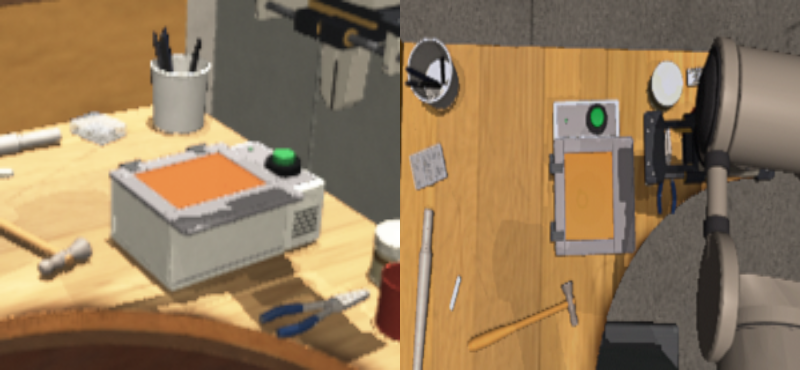

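The cover is shut and level, the button is up again, and the hand is clear with the bench undisturbed.

```bash
python3 -c "
from workcell import env
print(env.job_done())"
```

```text
the job is handed in; nothing more can be done
None
```

The cover is shut, the start button has been pressed, and I handed the job in at about 13.5 s of the 50 s allowed. The hand-in reports no verdict.

- **Cover:** I straddled its free edge with a 30 mm finger gap, so it was never pinched. The rear finger tipped it past balance and the front finger caught it at about 65°. I eased it down by tilting the hand with it, moving more slowly near the rim. It looked flat on the rim, and the wrist force had gone to zero, before I backed the fingers out. Wrist force read at most about 2.5 N at the end of each cover move.
- **Button:** I pressed it with shut fingers until it hit its stop at z = 97.6 mm. Its top was at about 103 mm, so that is about the full 6 mm of travel. The force was 5.4 N near the stop and 17.6 N against it.
- **Last pictures:** the cover is level and shut, the button is up again, and the hand is clear and touching nothing. The hammer looks unmoved; the arm hid part of the bench around the tins and the bur block in the last top view. The ring's faint outline shows through the window where it lay, but I did not measure it again.
- **Disagreement:** my first image fit put the cover at 1.55 rad, below its stated starting range. A second fit gave 1.62 rad and the wrist view about 1.64 rad, and I used the wrist value.

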